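Lock the mixing pot and start the bench mixer

TASK

The mixing pot stands loose in the collar of the blue bench mixer: first lock it by pressing it down against the spring and turning it clockwise (seen from above) about a quarter turn until its black handle lines up with the yellow marks, then let it spring up into its notch. Then lift the red guard on the grey switch box open, flip the toggle switch under it fully over to on (towards the guard's hinge), and lower the guard shut again. Do not shove or knock over the things standing around.

Things in the scene. Friction and masses are not known exactly. Their poses are not given: they have to be found in the camera images.
- mixer: Blue bench mixer, fixed, 170 x 170 x 45 mm, with a round dark steel collar on top (outer diameter 116, opening 80 mm, top 82 mm above the bench). Origin: centre of the underside, on the collar's axis; z up. Two yellow marks lie along its x axis, one on each side. It stands left or right of the robot's centre line, the switch box on the other side.
- collar (a point): Centre of the collar's top, axes as the mixer's. Two opposite 20 mm wide entry slots lie 1.40 rad counter-clockwise (from above) of the x axis. From each a channel runs clockwise under the lip to a notch and end stop on the x axis, so the pot locks when turned 1.40 rad clockwise.
- pot: Steel pot, 76 mm diameter, 121 mm tall with handle, 0.25 to 0.49 kg, loose. Origin: centre of its underside, z up. Two lugs along its x axis sit in the collar's slots. Start: unlocked, origin 62 mm above the mixer's, x axis 1.40 rad counter-clockwise of the mixer's x (either way round). Locked: origin 57 mm above the mixer's, x axes in line.
- seat (a joint): How far the sprung seat under the pot is pressed down, m: 0 at the start, at most 0.013. Pressing takes up to about 13 N. The pot turns only while down more than 0.009 (0.010 to 0.012 is good); when let go at the end of the turn it springs up to 0.005, into the notch.
- pot_handle (a point): Middle of the pot's black bar handle, on the pot's axis, 107 mm above its underside. The bar is 72 mm long along the pot's x axis, 16 mm thick along y; its top is 14 mm above this point, the orange lid 19 mm below. The pot has about 2 mm of sideways play in the collar.
- switch_box: Grey switch box, fixed, 110 (x) x 150 (y) x 70 mm (z). Origin: centre of its underside, z up. On its top: a red guard hood over a toggle switch.
- guard_hinge (a point): Point on the guard's hinge line, 45 mm along +x from the box's centre, on its top (70 mm high). The hinge line runs along the box's y axis; axes as the box's.
- guard (a joint): Angle of the red guard hood, rad: 0 shut, 1.9 fully open (thrown back to the box's +x side). Hood 84 mm (x) x 56 mm (y) x 46 mm, 80 g, falls shut below about 0.85 rad and falls open beyond about 1.05 rad; its -x edge lifts.
- guard_bar (a point): Centre of the guard's black grip bar, 16 mm diameter, 30 mm long along the box's y axis, on a stem 28 mm above the hood's roof. Shut, it lies 70 mm towards -x of the hinge line and 74 mm above it, and it goes round the hinge line with the guard. Gripped by its two ends from straight above it can turn between the fingers as the guard swings.
- toggle (a joint): Angle of the toggle, rad: 0 off (leaning 0.5 rad to the box's -x side), 1.0 fully on (leaning 0.5 rad to +x, towards the guard's hinge). It stays where it is left and takes under 2 N at the tip.
- toggle_tip (a point): Centre of the white ball (15 mm diameter) on the end of the toggle, 32 mm from its pivot. The pivot is on the box's top (70 mm high), 5 mm towards -x of the box's centre; off, the tip is 15 mm to -x of the pivot and 28 mm above the top; on, 15 mm to +x.
- spray_can: Orange-banded can, 58 mm diameter, 150 mm tall, bystander. Origin: centre of its underside.
- white_bottle: White bottle with red cap, 68 mm diameter, 150 mm tall, bystander. Origin: centre of its underside.
- paint_tin: Green-banded steel tin, 90 mm diameter, 100 mm tall, bystander. Origin: centre of its underside.

How it is judged:
On the way, in this order (a step that is already met when the one before it is completed fails the run):
1. the pot is locked: handle in line with the yellow marks, sprung up into the notch (angle between the x axis of pot and the x axis of mixer, either way round below 0.17 rad and z of pot in the frame of mixer between 0.0545 and 0.059 m and horizontal distance between pot and mixer below 0.006 m and angle between pot's own z axis and vertical below 0.08 rad and contact force between the fingers and pot below 0.1 N), for 0.2 s.
2. the guard is lifted open (value of joint guard above 1.2 rad), for 0.1 s.
3. the toggle is flipped to on (value of joint toggle above 0.8 rad), for 0.1 s.
At the end, for the whole second after the job is handed in: The pot is locked in the collar (upright, its handle within 0.17 rad of the mixer's x axis, its origin 54.5 to 59 mm above the mixer's and within 6 mm of its axis), at rest; the toggle is on (above 0.8 rad) and the guard is shut (below 0.08 rad) (angle between the x axis of pot and the x axis of mixer, either way round below 0.17 rad and z of pot in the frame of mixer between 0.0545 and 0.059 m and horizontal distance between pot and mixer below 0.006 m and angle between pot's own z axis and vertical below 0.08 rad and value of joint toggle above 0.8 rad and value of joint guard below 0.08 rad and linear speed of pot below 0.02 m/s); the robot touches nothing.
It fails at once if a bystander (can, bottle or tin) is shifted more than 30 mm or tipped (distance of any of spray_can, white_bottle, paint_tin from where it was at the start of the episode above 0.03 m or angle between any of spray_can, white_bottle, paint_tin's own z axis and vertical above 0.3 rad).
It also fails if it takes over 72 s, if anything falls off the work surface, if the arm or the gripper's body presses on something with over 40 N, if the wrist force passes 120 N, or if a joint passes its speed limit or range.

ROBOT

A 6-joint arm with a two-finger parallel gripper is mounted at the origin on the work surface. World frame = base frame: x ahead of the robot, y to its left, z up, the work surface at z = 0. Lengths are in m, angles in rad, forces in N, time in s.
With the tool pointing down it reaches from about 0.3 to 0.775 m from the base axis. Payload 14.6 kg.
Tool frame: the origin (TCP) lies between the finger pads; the fingertips stand 17 mm ahead of it and the grasp point (between the pads) lies 2 mm behind it; z points along the fingers, y is the line along which they close (so a half turn about z gives the same grasp; the last joint's range is limited). The gripper opens to 85 mm and grips with 20 to 120 N. Pads are 22 mm wide; open, the fingers measure 114 mm over their backs; the gripper's body (76 mm by 85 mm) begins 54 mm behind the grasp point. The pads swing forward as they close: fully open they stand 13 mm farther back than shut.
Start: joints at [-1.215, 0.3, 1.521, -0, 1.321, -0.067], TCP at [0.226, -0.502, 0.248] pointing down, gripper open.
Joint ranges: [-3.03, 3.03], [-0.79, 2.21], [0.23, 2.52], [-1.04, 4.18], [0, 3.07], [-2.55, 2.55]. Speed limits (rad/s): [2.22, 2.22, 2.57, 3.14, 3.14, 3.14].

INTERFACE

Orientations are given as a 3x3 rotation matrix whose columns are the frame's x, y, z axes.
In Python, from bench import r gives the robot as it stands.
- The arm moves only by the tool carry_out, never from a script. Its argument "series" is a list of rows, each an object of numbers: "ax", "ay", "az": the turn, a rotation vector about the tool's x, y, z in degrees; "tx", "ty", "tz": the shift along the tool's x, y, z in m; "grip": the closure, from 0 (fully open) to 1 (shut). In form: [{"ax": .., "ay": .., "az": .., "tx": .., "ty": .., "tz": .., "grip": ..}, ...]. A call has 1 to 12 rows; each row shifts and turns the commanded pose from where the row before left it, along the tool's axes as they then stand; what a row does not reach is not made up. A row lasts 1/10 s, in which the tool goes at most 50 mm and 8.59 degrees, less where a joint would pass 70% of its speed; a pose out of reach is approached as far as the arm can. A call with a gripper value outside its range is refused whole. The fingers move at their own pace and stop on an object; the grip force is fixed at half the most. Time passes only in rows, so rows that do not move let the fingers close. It gives the time, the measured TCP pose, the force, the opening and the grip force at its end, in the units of the state.
- r.get_obs(): the state, without advancing time (a new reading comes with each control period).
- r.capture(name): name is "scene" or "side" or "wrist"; returns a dict with "image" (400x640x3 uint8, blue, green, red), "camera_matrix" (3x3 intrinsics, pixels), "position" and "orientation" of the camera in the world. Camera axes: x right, y up, looking along -z (the intrinsics and any distortion apply to the point x, -y, -z); pixel columns grow to the right and rows downward; lengths in m; the calibration is good to about 2 mm. A picture is of the moment at which its call begins. There is no depth.
- r.sign_off(): hands the job in; it is judged then, once.
Trained networks look in a picture, given as the dict that the camera call returned (one of the last four; its "shot" number tells which), for a name from the list of things; names that differ only in an ending like _2 or _b are one class to them, and where a whole thing is asked for, a point or a joint stands for the part that bears it (a point fixed in the world has none). Each returns a list of dicts, best first, with "p" (0 to 1); they miss things now and then, are a little off and sometimes report something else, mostly with a low value. They report only what shows in the picture. A call takes as long as a camera call.
- r.spot_in(picture, target): "rect" ([centre column, centre row, width, height] in pixels, round what is visible of it).
The state is a dict: "time": time; "qpos": joint angles; "qvel": joint speeds; "joint_torque": joint torques, N m; "eef_pos": TCP position; "tool_rot": TCP orientation; "ft_force": force on the tool from outside, world axes, zero at the start; "torque": the same for the moment, N m; "width": opening from 0.0 (shut) to 1.0 (fully open); "grip_force": force on a finger pad.
Only numpy, scipy, OpenCV 4.12 (cv2) and the standard library are available. Lean on these libraries where they do the work, as an engineer would, in place of code of your own. Each camera call takes 0.05 s, during which the arm holds its last target. There are 200 camera calls.

## Working session

There is one attempt and no reset: what is moved stays moved. The work goes in short steps, Python scripts to look and compute and a tool call to move; the robot and the scene stay as the last step left them, time stands still between calls to the robot, and variables do not carry over. Pictures are saved under pics/ and viewed, at most 10 in all, crops included, and the job is handed in when it is done.

Besides the shell and the picture viewer there is one more tool, called as name([rows], argument=value, ...), one row to a line, values as JSON. carry_out: Moves the arm, as the interface text tells. Its arguments: {"type":"object","properties":{"series":{"type":"array","items":{"type":"object","properties":{"ax":{"type":"number"},"ay":{"type":"number"},"az":{"type":"number"},"tx":{"type":"number"},"ty":{"type":"number"},"tz":{"type":"number"},"grip":{"type":"number"}}}}},"required":["series"]}

```bash
mkdir -p pics; ls
cat > h.py <<'E'
import numpy as np, cv2
from bench import r
def ray(c,u,v):
    K=np.array(c["camera_matrix"]);d=np.linalg.solve(K,[u,v,1.]);d=np.array([d[0],-d[1],-d[2]])
    return np.array(c["position"]),np.array(c["orientation"])@d
def onz(c,u,v,z):
    p,d=ray(c,u,v);return p+d*(z-p[2])/d[2]
def proj(c,X):
    q=np.array(c["orientation"]).T@(np.array(X)-np.array(c["position"]));q=np.array([q[0],-q[1],-q[2]]);w=np.array(c["camera_matrix"])@q;return w[:2]/w[2]
E
python3 - <<'E'
from h import *
ims=[]
for n in ["scene","side"]:
    c=r.capture(n);ims.append(c["image"]);print(n,{k:(np.round(v,3).tolist() if k!="image" else 0) for k,v in c.items() if k in("position","camera_matrix","orientation")}, [k for k in c])
    for t in ["mixer","pot","pot_handle","switch_box","guard_bar","guard","toggle_tip","spray_can","white_bottle","paint_tin"]:
        for d in r.spot_in(c,t)[:2]: print(t,np.round(d["rect"]).tolist(),round(d["p"],2))
    cv2.imwrite(f"pics/{n}0.png",c["image"])
E
```

```text
pics
scene {'camera_matrix': [[467.627, 0.0, 311.888], [0.0, 467.627, 198.343], [0.0, 0.0, 1.0]], 'position': [1.55, 0.963, 0.969], 'orientation': [[-0.703, -0.392, 0.594], [0.711, -0.372, 0.596], [-0.013, 0.841, 0.541]]} ['image', 'camera_matrix', 'position', 'orientation', 'shot']
mixer [345.0, 232.0, 67.0, 44.0] 0.89
pot [302.0, 185.0, 42.0, 42.0] 0.57
pot [346.0, 204.0, 23.0, 37.0] 0.56
pot_handle [345.0, 204.0, 30.0, 36.0] 0.73
switch_box [301.0, 186.0, 45.0, 49.0] 0.72
guard_bar [298.0, 174.0, 27.0, 28.0] 0.74
guard [297.0, 175.0, 24.0, 23.0] 0.95
toggle_tip [299.0, 174.0, 32.0, 26.0] 0.63
spray_can [280.0, 214.0, 21.0, 44.0] 0.83
white_bottle [435.0, 262.0, 27.0, 46.0] 0.79
white_bottle [301.0, 185.0, 47.0, 49.0] 0.36
paint_tin [252.0, 164.0, 22.0, 30.0] 0.62
side {'camera_matrix': [[499.651, 0.0, 321.058], [0.0, 499.651, 206.173], [0.0, 0.0, 1.0]], 'position': [0.279, -1.002, 1.149], 'orientation': [[0.951, 0.225, -0.212], [-0.308, 0.658, -0.687], [-0.015, 0.719, 0.695]]} ['image', 'camera_matrix', 'position', 'orientation', 'shot']
mixer [304.0, 208.0, 64.0, 51.0] 0.92
pot [302.0, 184.0, 24.0, 42.0] 0.82
pot_handle [302.0, 182.0, 21.0, 45.0] 0.68
switch_box [316.0, 272.0, 44.0, 58.0] 0.93
switch_box [302.0, 183.0, 26.0, 45.0] 0.67
guard_bar [312.0, 261.0, 34.0, 29.0] 0.7
guard [312.0, 259.0, 32.0, 27.0] 0.92
guard [347.0, 355.0, 39.0, 51.0] 0.32
toggle_tip [312.0, 273.0, 48.0, 66.0] 0.6
spray_can [368.0, 216.0, 17.0, 48.0] 0.9
white_bottle [276.0, 137.0, 22.0, 41.0] 0.58
paint_tin [348.0, 354.0, 37.0, 50.0] 0.69
paint_tin [304.0, 183.0, 27.0, 45.0] 0.62
```

Run:
```python
import cv2,numpy as np
a=cv2.imread("pics/scene0.png")[130:310,230:470];b=cv2.imread("pics/side0.png")[110:390,230:410]
a=cv2.resize(a,None,fx=3.3,fy=3.3,interpolation=2)
cv2.imwrite("pics/a.png",a)
cv2.imwrite("pics/b.png",cv2.resize(b,None,fx=2.1,fy=2.1,interpolation=2))
```

```text
(no output)
```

View pics/a.png

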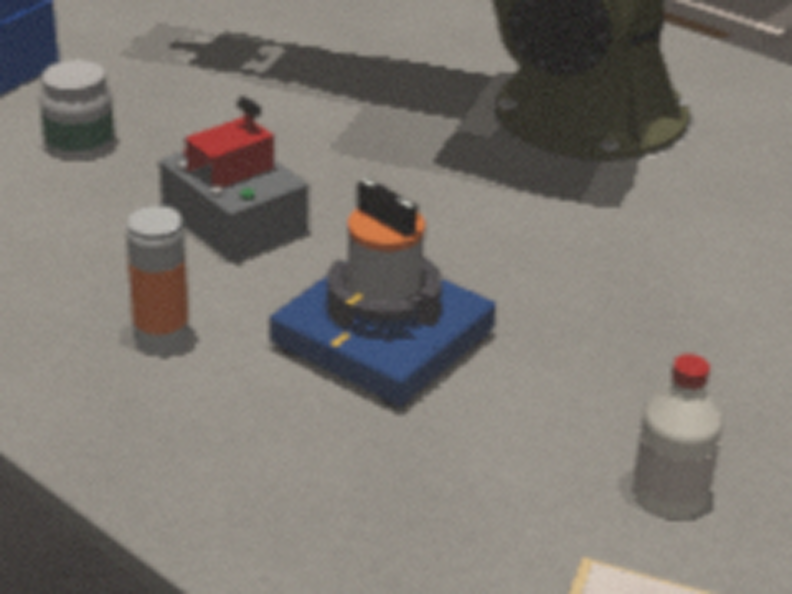

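View pics/b.png

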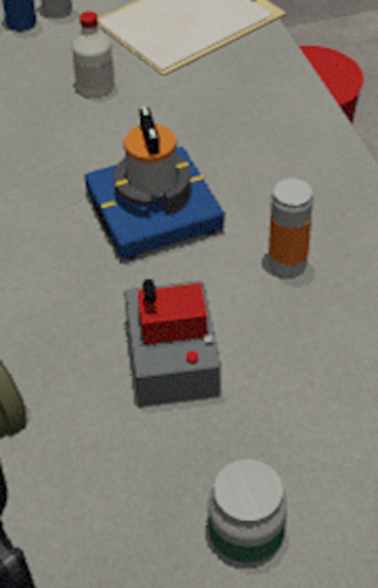

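```bash
cat > m0.py <<'E'
from h import *
from scipy.optimize import least_squares
A=r.capture("scene");B=r.capture("side")
fa=lambda x,y:(230+x/3.3,130+y/3.3); fb=lambda x,y:(230+x/2.1,110+y/2.1)
def tri(pa,pb):
    p,d=ray(A,*fa(*pa));q,e=ray(B,*fb(*pb))
    d/=np.linalg.norm(d);e/=np.linalg.norm(e)
    t=np.linalg.lstsq(np.c_[d,-e],q-p,rcond=None)[0];x,y=p+d*t[0],q+e*t[1];return (x+y)/2,np.linalg.norm(x-y)
def o(n,v):print(n,np.round(v,3))
o("handle tri",tri((387,207),(148,128))[0]);o("bar tri",tri((249,110),(149,292))[0])
P=[onz(B,*fb(*p),.0455) for p in((108,204),(198,180))];o("marks",np.r_[P[0],P[1]]);d=P[1]-P[0];print(np.arctan2(d[1],d[0]))
P=[onz(B,*fb(*p),.183) for p in((143,115),(152,145))];o("handle ends",np.r_[P[0],P[1]]);d=P[1]-P[0];print(np.arctan2(d[1],d[0]))
P=[onz(A,*fa(*p),.183) for p in((360,185),(416,222))];o("handle ends A",np.r_[P[0],P[1]]);d=P[1]-P[0];print(np.arctan2(d[1],d[0]))
P=[onz(B,*fb(*p),.07) for p in((134,376),(218,368),(126,288))];[o("boxtop",p) for p in P];d=P[1]-P[0];print(np.arctan2(d[1],d[0]));d=P[2]-P[0];print(np.arctan2(d[1],d[0])-np.pi/2)
for n,pa,pb,z in(("can",(156,218),(292,193),.15),("tin",(75,78),(248,486),.1),("bottle",(690,366),(89,19),.15)):
    o(n,np.r_[onz(A,*fa(*pa),z)[:2],onz(B,*fb(*pb),z)[:2]])
print(r.get_obs()["time"], np.round(r.get_obs()["tool_rot"],3))
W=r.capture("wrist");print(np.round(W["position"],3),np.round(W["orientation"],3).tolist(),np.round(W["camera_matrix"],1).tolist())
E
python3 m0.py
```

```text
handle tri [0.566 0.137 0.166]
bar tri [ 0.484 -0.141  0.138]
marks [0.494 0.125 0.046 0.64  0.132 0.046]
0.045322460350754
handle ends [0.562 0.148 0.183 0.556 0.08  0.183]
-1.6646623028269587
handle ends A [0.574 0.108 0.183 0.588 0.191 0.183]
1.4057974213687054
boxtop [ 0.441 -0.213  0.07 ]
boxtop [ 0.546 -0.235  0.07 ]
boxtop [ 0.471 -0.067  0.07 ]
-0.2076824956350569
-0.20064376919822347
can [ 0.719 -0.032  0.72  -0.042]
tin [ 0.522 -0.405  0.517 -0.422]
bottle [0.561 0.476 0.557 0.46 ]
1.2 [[ 0.912  0.41   0.   ]
 [ 0.41  -0.912 -0.   ]
 [ 0.     0.    -1.   ]]
[ 0.294 -0.471  0.374] [[0.409, 0.872, 0.268], [-0.912, 0.391, 0.121], [0.0, -0.294, 0.956]] [[300.8, 0.0, 314.8], [0.0, 300.8, 197.0], [0.0, 0.0, 1.0]]
```

carry_out([
  {"tx": 0.032,"ty": -0.0245,"tz": -0.006},
  {"tx": 0.032,"ty": -0.0245,"tz": -0.006},
  {"tx": 0.032,"ty": -0.0245,"tz": -0.006},
  {"tx": 0.032,"ty": -0.0245,"tz": -0.006},
  {"tx": 0.032,"ty": -0.0245,"tz": -0.006},
  {"tx": 0.032,"ty": -0.0245,"tz": -0.006},
  {"tx": 0.032,"ty": -0.0245,"tz": -0.006},
  {"tx": 0.032,"ty": -0.0245,"tz": -0.006},
  {"tx": 0.032,"ty": -0.0245,"tz": -0.006},
  {"tx": 0.032,"ty": -0.0245,"tz": -0.006},
  {"tx": 0.032,"ty": -0.0245,"tz": -0.006},
  {"tx": 0.032,"ty": -0.0245,"tz": -0.006},
])

```text
invalid input
```

carry_out([
  {"tx": 0.032,"ty": -0.0245},
  {"tx": 0.032,"ty": -0.0245},
  {"tx": 0.032,"ty": -0.0245},
  {"tx": 0.032,"ty": -0.0245},
  {"tx": 0.032,"ty": -0.0245},
  {"tx": 0.03,"ty": -0.0245},
  {"az": -8.4},
  {"az": -8.4},
  {"az": -8.4},
  {"az": -8.4},
  {"az": -8.4},
  {"az": -8.4},
])

```text
invalid input
```

carry_out([
  {"az": -8.4},
  {"az": 0},
])

```text
invalid input
```

Run:
```python
from h import *
o=r.get_obs();print(o["time"],np.round(o["eef_pos"],4),np.round(o["qpos"],2),np.degrees(np.arctan2(o["tool_rot"][1][0],o["tool_rot"][0][0])))
W=r.capture("wrist");cv2.imwrite("pics/w1.png",W["image"]);np.save("w1.npy",{k:W[k] for k in W if k!="image"},allow_pickle=True)
for t in ["mixer","pot","pot_handle","guard_bar","switch_box"]:
    for d in r.spot_in(W,t)[:1]: print(t,np.round(d["rect"]).tolist(),round(d["p"],2))
```

```text
1.25 [ 0.2257 -0.5015  0.2483] [-1.21  0.3   1.52  0.    1.32 -0.07] 24.227101807426806
```

View pics/w1.png

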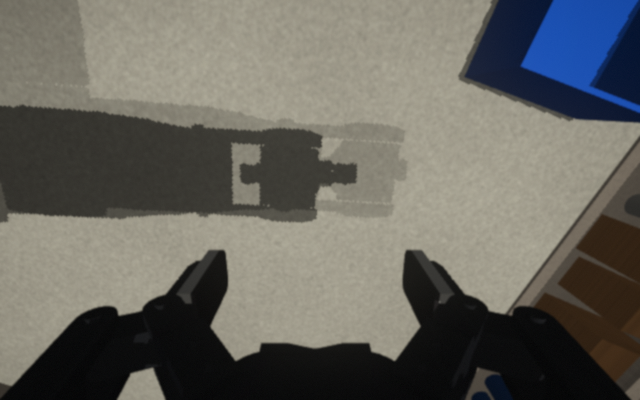

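The wrist picture shows only bare bench and the fingers (about 215,280 and 415,280): the moves were refused, so I'll fill in every key.

carry_out([
  {"ax": 0,"ay": 0,"az": 0,"tx": 0.032,"ty": -0.0245,"tz": -0.006,"grip": 0},
  {"ax": 0,"ay": 0,"az": 0,"tx": 0.032,"ty": -0.0245,"tz": -0.006,"grip": 0},
  {"ax": 0,"ay": 0,"az": 0,"tx": 0.032,"ty": -0.0245,"tz": -0.006,"grip": 0},
  {"ax": 0,"ay": 0,"az": 0,"tx": 0.032,"ty": -0.0245,"tz": -0.006,"grip": 0},
  {"ax": 0,"ay": 0,"az": 0,"tx": 0.032,"ty": -0.0245,"tz": -0.006,"grip": 0},
  {"ax": 0,"ay": 0,"az": 0,"tx": 0.032,"ty": -0.0245,"tz": -0.006,"grip": 0},
  {"ax": 0,"ay": 0,"az": 0,"tx": 0.032,"ty": -0.0245,"tz": -0.006,"grip": 0},
  {"ax": 0,"ay": 0,"az": 0,"tx": 0.032,"ty": -0.0245,"tz": -0.006,"grip": 0},
  {"ax": 0,"ay": 0,"az": 0,"tx": 0.032,"ty": -0.0245,"tz": -0.006,"grip": 0},
  {"ax": 0,"ay": 0,"az": 0,"tx": 0.032,"ty": -0.0245,"tz": -0.006,"grip": 0},
  {"ax": 0,"ay": 0,"az": 0,"tx": 0.032,"ty": -0.0245,"tz": -0.006,"grip": 0},
  {"ax": 0,"ay": 0,"az": 0,"tx": 0.032,"ty": -0.0245,"tz": -0.006,"grip": 0},
])

```text
time: 2.75
eef_pos: [0.4557, -0.0742, 0.3207]
tool_rot: [[0.912, 0.41, 0.0], [0.41, -0.912, -0.0], [0.0, 0.0, -1.0]]
ft_force: [0.1, -0.7, -0.2]
width: 1.002
grip_force: 0.0
```

carry_out([
  {"ax": 0,"ay": 0,"az": 0,"tx": 0.031,"ty": -0.024,"tz": 0,"grip": 0},
  {"ax": 0,"ay": 0,"az": 0,"tx": 0.031,"ty": -0.024,"tz": 0,"grip": 0},
  {"ax": 0,"ay": 0,"az": 0,"tx": 0.031,"ty": -0.024,"tz": 0,"grip": 0},
  {"ax": 0,"ay": 0,"az": 0,"tx": 0.031,"ty": -0.024,"tz": 0,"grip": 0},
  {"ax": 0,"ay": 0,"az": 0,"tx": 0.031,"ty": -0.024,"tz": 0,"grip": 0},
  {"ax": 0,"ay": 0,"az": 0,"tx": 0.031,"ty": -0.024,"tz": 0,"grip": 0},
  {"ax": 0,"ay": 0,"az": -8.4,"tx": 0,"ty": 0,"tz": 0,"grip": 0},
  {"ax": 0,"ay": 0,"az": -8.4,"tx": 0,"ty": 0,"tz": 0,"grip": 0},
  {"ax": 0,"ay": 0,"az": -8.4,"tx": 0,"ty": 0,"tz": 0,"grip": 0},
  {"ax": 0,"ay": 0,"az": -8.4,"tx": 0,"ty": 0,"tz": 0,"grip": 0},
  {"ax": 0,"ay": 0,"az": -8.4,"tx": 0,"ty": 0,"tz": 0,"grip": 0},
  {"ax": 0,"ay": 0,"az": -8.4,"tx": 0,"ty": 0,"tz": 0,"grip": 0},
])

```text
time: 3.95
eef_pos: [0.5657, 0.1318, 0.3203]
tool_rot: [[0.259, 0.966, -0.0], [0.966, -0.259, 0.0], [-0.0, -0.0, -1.0]]
ft_force: [-0.2, -0.0, 0.1]
width: 1.0
grip_force: 0.0
```

carry_out([
  {"ax": 0,"ay": 0,"az": -8.4,"tx": 0,"ty": 0,"tz": 0,"grip": 0},
  {"ax": 0,"ay": 0,"az": 0,"tx": 0,"ty": 0,"tz": 0,"grip": 0},
])

```text
time: 4.15
eef_pos: [0.5658, 0.1318, 0.3203]
tool_rot: [[0.119, 0.993, -0.0], [0.993, -0.119, 0.0], [0.0, -0.0, -1.0]]
ft_force: [0.8, 0.6, 0.3]
width: 1.003
grip_force: 0.0
```

Run:
```python
from h import *
o=r.get_obs();print(o["time"],np.round(o["eef_pos"],4),np.round(o["qpos"],2),np.degrees(np.arctan2(o["tool_rot"][1][0],o["tool_rot"][0][0])))
W=r.capture("wrist");cv2.imwrite("pics/w2.png",W["image"]);np.save("w2.npy",{k:W[k] for k in W if k!="image"},allow_pickle=True)
for t in ["mixer","pot","pot_handle","guard_bar","switch_box"]:
    for d in r.spot_in(W,t)[:1]: print(t,np.round(d["rect"]).tolist(),round(d["p"],2))
```

```text
4.15 [0.5658 0.1318 0.3203] [0.17 0.33 1.32 0.   1.49 0.29] 83.16739130281515
mixer [309.0, 157.0, 143.0, 144.0] 0.84
pot [313.0, 174.0, 78.0, 99.0] 0.58
pot_handle [317.0, 178.0, 74.0, 98.0] 0.91
guard_bar [302.0, 341.0, 53.0, 10.0] 0.92
switch_box [300.0, 314.0, 76.0, 72.0] 0.81
```

View pics/w2.png

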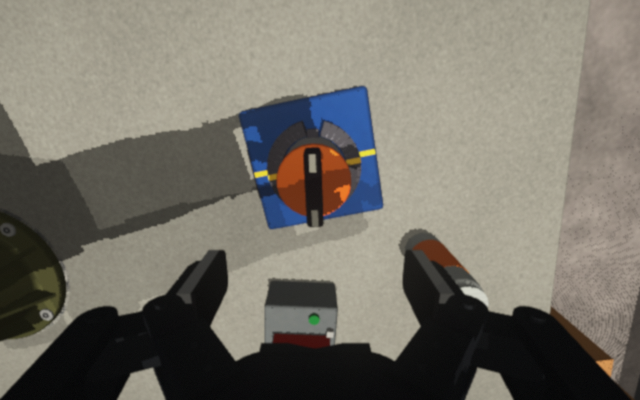

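Run:
```python
from h import *
W=np.load("w2.npy",allow_pickle=True).item()
im=cv2.imread("pics/w2.png").astype(int);b,g,rr=im[...,0],im[...,1],im[...,2]
def cen(m,lo,hi):
    n,l,s,c=cv2.connectedComponentsWithStats(m.astype(np.uint8));return [(np.round(c[i],1),s[i,4]) for i in range(1,n) if lo<s[i,4]<hi]
roi=np.zeros(b.shape,bool);roi[80:240,235:390]=1
print("yellow",cen(roi&(rr>150)&(g>130)&(b<110),8,500))
m=roi&(rr<60)&(g<60)&(b<60);m[:140]=0;m[:,:300]=0;m[:,330:]=0
for z,row in((.183,"handle"),):
    for y in (158,170,180,190,200,208):
        x=np.where(m[y])[0];print(y,x.min(),x.max(),np.round(onz(W,(x.min()+x.max())/2,y,z),4))
bl=roi&(b>100)&(rr<70)
c,_=cv2.findContours(bl.astype(np.uint8),0,1);print(cv2.minAreaRect(np.vstack([k for k in c if len(k)>20])))
for k in [(261,175),(368,153)]:print(np.round(onz(W,*k,.0455),4))
for k in [(240,113),(366,87),(383,209),(270,228)]:print("corner",np.round(onz(W,*k,.045),4))
for k in [(313,148),(315,226)]:print("handle end",np.round(onz(W,*k,.183),4))
```

```text
yellow [(array([367.1, 152.4]), np.int32(84)), (array([333.5, 152.5]), np.int32(10)), (array([261.6, 173.8]), np.int32(77))]
158 304 320 [0.567  0.1619 0.183 ]
170 305 320 [0.5661 0.1512 0.183 ]
180 305 321 [0.5655 0.1421 0.183 ]
190 305 321 [0.5643 0.1328 0.183 ]
200 306 322 [0.5641 0.1232 0.183 ]
208 306 322 [0.5631 0.1155 0.183 ]
((314.0384521484375, 158.19232177734375), (123.16093444824219, 128.65219116210938), 78.69007110595703)
[0.4911 0.1239 0.0455]
[0.6378 0.1363 0.0455]
corner [0.4783 0.2073 0.045 ]
corner [0.641  0.2193 0.045 ]
corner [0.6535 0.0547 0.045 ]
corner [0.4904 0.0452 0.045 ]
handle end [0.5689 0.1705 0.183 ]
handle end [0.5619 0.0976 0.183 ]
```

carry_out([
  {"ax": 0,"ay": 0,"az": -1.3,"tx": 0,"ty": 0,"tz": 0.04,"grip": 0},
  {"ax": 0,"ay": 0,"az": 0,"tx": 0,"ty": 0,"tz": 0.04,"grip": 0},
  {"ax": 0,"ay": 0,"az": 0,"tx": 0,"ty": 0,"tz": 0.04,"grip": 0},
  {"ax": 0,"ay": 0,"az": 0,"tx": 0,"ty": 0,"tz": 0.02,"grip": 0},
  {"ax": 0,"ay": 0,"az": 0,"tx": 0,"ty": 0,"tz": 0.008,"grip": 0},
  {"ax": 0,"ay": 0,"az": 0,"tx": 0,"ty": 0,"tz": 0,"grip": 0.5},
  {"ax": 0,"ay": 0,"az": 0,"tx": 0,"ty": 0,"tz": 0,"grip": 0.7},
  {"ax": 0,"ay": 0,"az": 0,"tx": 0,"ty": 0,"tz": 0,"grip": 0.75},
  {"ax": 0,"ay": 0,"az": 0,"tx": 0,"ty": 0,"tz": 0,"grip": 1},
  {"ax": 0,"ay": 0,"az": 0,"tx": 0,"ty": 0,"tz": 0,"grip": 1},
  {"ax": 0,"ay": 0,"az": 0,"tx": 0,"ty": 0,"tz": 0,"grip": 1},
])

```text
time: 5.55
eef_pos: [0.5659, 0.1318, 0.1728]
tool_rot: [[0.099, 0.995, 0.001], [0.995, -0.099, 0.0], [0.0, 0.001, -1.0]]
ft_force: [-1.0, 0.2, 3.6]
width: 0.177
grip_force: 61.5
```

carry_out([
  {"ax": 0,"ay": 0,"az": 0,"tx": 0,"ty": 0,"tz": 0.004,"grip": 1},
  {"ax": 0,"ay": 0,"az": 0,"tx": 0,"ty": 0,"tz": 0.004,"grip": 1},
  {"ax": 0,"ay": 0,"az": 0,"tx": 0,"ty": 0,"tz": 0.003,"grip": 1},
  {"ax": 0,"ay": 0,"az": 0,"tx": 0,"ty": 0,"tz": 0,"grip": 1},
])

```text
time: 5.95
eef_pos: [0.5661, 0.1318, 0.1621]
tool_rot: [[0.099, 0.995, 0.001], [0.995, -0.099, 0.0], [0.0, 0.001, -1.0]]
ft_force: [-3.0, -0.6, 10.4]
width: 0.175
grip_force: 62.5
```

carry_out([
  {"ax": 0,"ay": 0,"az": 5,"tx": 0,"ty": 0,"tz": 0.0005,"grip": 1},
  {"ax": 0,"ay": 0,"az": 7,"tx": 0,"ty": 0,"tz": 0,"grip": 1},
  {"ax": 0,"ay": 0,"az": 7,"tx": 0,"ty": 0,"tz": 0,"grip": 1},
  {"ax": 0,"ay": 0,"az": 7,"tx": 0,"ty": 0,"tz": 0,"grip": 1},
])

```text
time: 6.35
eef_pos: [0.5666, 0.1318, 0.1623]
tool_rot: [[0.529, 0.849, 0.003], [0.849, -0.529, 0.0], [0.002, 0.003, -1.0]]
ft_force: [-0.9, -0.3, 10.2]
width: 0.178
grip_force: 62.8
```

Run:
```python
from h import *
o=r.get_obs();print(o["torque"],o["ft_force"],o["eef_pos"],np.degrees(np.arctan2(o["tool_rot"][1][0],o["tool_rot"][0][0])))
```

```text
[-0.21827367 -0.10425243  0.09779752] [-0.85522613 -0.25622022 10.24711254] [0.56662109 0.13182274 0.16232406] 58.05290732019815
```

carry_out([
  {"ax": 0,"ay": 0,"az": 7.5,"tx": 0,"ty": 0,"tz": 0,"grip": 1},
  {"ax": 0,"ay": 0,"az": 7.5,"tx": 0,"ty": 0,"tz": 0,"grip": 1},
  {"ax": 0,"ay": 0,"az": 7.5,"tx": 0,"ty": 0,"tz": 0,"grip": 1},
  {"ax": 0,"ay": 0,"az": 7.5,"tx": 0,"ty": 0,"tz": 0,"grip": 1},
  {"ax": 0,"ay": 0,"az": 7.5,"tx": 0,"ty": 0,"tz": 0,"grip": 1},
  {"ax": 0,"ay": 0,"az": 7.5,"tx": 0,"ty": 0,"tz": 0,"grip": 1},
  {"ax": 0,"ay": 0,"az": 6,"tx": 0,"ty": 0,"tz": 0,"grip": 1},
  {"ax": 0,"ay": 0,"az": 2.5,"tx": 0,"ty": 0,"tz": 0,"grip": 1},
  {"ax": 0,"ay": 0,"az": 0,"tx": 0,"ty": 0,"tz": 0,"grip": 1},
])

```text
time: 7.25
eef_pos: [0.5665, 0.1318, 0.1623]
tool_rot: [[0.997, 0.083, 0.003], [0.083, -0.997, 0.0], [0.003, 0.0, -1.0]]
ft_force: [-0.9, -0.6, 10.4]
width: 0.175
grip_force: 62.6
```

Run:
```python
from h import *
o=r.get_obs();print(o["torque"],o["ft_force"],o["eef_pos"],np.degrees(np.arctan2(o["tool_rot"][1][0],o["tool_rot"][0][0])))
```

```text
[-0.31879518  0.10803225  0.02560435] [-0.88370354 -0.60346294 10.43951389] [0.56649158 0.13178955 0.16226458] 4.737576123590149
```

carry_out([
  {"ax": 0,"ay": 0,"az": 1,"tx": 0,"ty": 0,"tz": 0,"grip": 1},
  {"ax": 0,"ay": 0,"az": 0,"tx": 0,"ty": 0,"tz": 0,"grip": 1},
  {"ax": 0,"ay": 0,"az": 0,"tx": 0,"ty": 0,"tz": -0.003,"grip": 1},
  {"ax": 0,"ay": 0,"az": 0,"tx": 0,"ty": 0,"tz": -0.002,"grip": 1},
  {"ax": 0,"ay": 0,"az": 0,"tx": 0,"ty": 0,"tz": 0,"grip": 1},
])

```text
time: 7.75
eef_pos: [0.5664, 0.1318, 0.1671]
tool_rot: [[0.998, 0.067, 0.003], [0.067, -0.998, 0.0], [0.003, -0.0, -1.0]]
ft_force: [0.5, 0.0, 8.2]
width: 0.177
grip_force: 62.4
```

Run:
```python
from h import *
o=r.get_obs();print(o["torque"],o["ft_force"],o["eef_pos"],np.degrees(np.arctan2(o["tool_rot"][1][0],o["tool_rot"][0][0])))
```

```text
[-0.24990383  0.0200723   0.0872576 ] [4.99797982e-01 4.72719104e-03 8.19498306e+00] [0.56639157 0.13179662 0.16711341] 3.834574939851008
```

Force falls with the spring as it rises; release and retreat.

carry_out([
  {"ax": 0,"ay": 0,"az": 0,"tx": 0,"ty": 0,"tz": -0.001,"grip": 1},
  {"ax": 0,"ay": 0,"az": 0,"tx": 0,"ty": 0,"tz": 0,"grip": 0.6},
  {"ax": 0,"ay": 0,"az": 0,"tx": 0,"ty": 0,"tz": 0,"grip": 0.3},
  {"ax": 0,"ay": 0,"az": 0,"tx": 0,"ty": 0,"tz": 0,"grip": 0},
  {"ax": 0,"ay": 0,"az": 0,"tx": 0,"ty": 0,"tz": -0.02,"grip": 0},
  {"ax": 0,"ay": 0,"az": 0,"tx": 0,"ty": 0,"tz": -0.04,"grip": 0},
  {"ax": 0,"ay": 0,"az": 0,"tx": 0,"ty": 0,"tz": -0.04,"grip": 0},
  {"ax": 0,"ay": 0,"az": 0,"tx": 0,"ty": 0,"tz": -0.04,"grip": 0},
  {"ax": 0,"ay": 0,"az": 0,"tx": 0,"ty": 0,"tz": 0,"grip": 0},
])

```text
time: 8.65
eef_pos: [0.5668, 0.1319, 0.3125]
tool_rot: [[0.998, 0.067, 0.009], [0.067, -0.998, 0.001], [0.009, -0.001, -1.0]]
ft_force: [0.9, -0.2, 0.4]
width: 0.998
grip_force: 0.0
```

Run:
```python
from h import *
o=r.get_obs();print(o["time"],o["eef_pos"],np.degrees(np.arctan2(o["tool_rot"][1][0],o["tool_rot"][0][0])))
W=r.capture("wrist");np.save("w3.npy",{k:W[k] for k in W if k!="image"},allow_pickle=True)
S=r.capture("side");a=cv2.resize(S["image"][110:230,240:400],None,fx=2.4,fy=2.4,interpolation=2)
cv2.imwrite("pics/w3.png",np.vstack([cv2.copyMakeBorder(a[:200],0,0,0,640-a.shape[1],0),W["image"]]))
```

```text
8.65 [0.56680204 0.1319325  0.31246533] 3.82405941225254
```

View pics/w3.png

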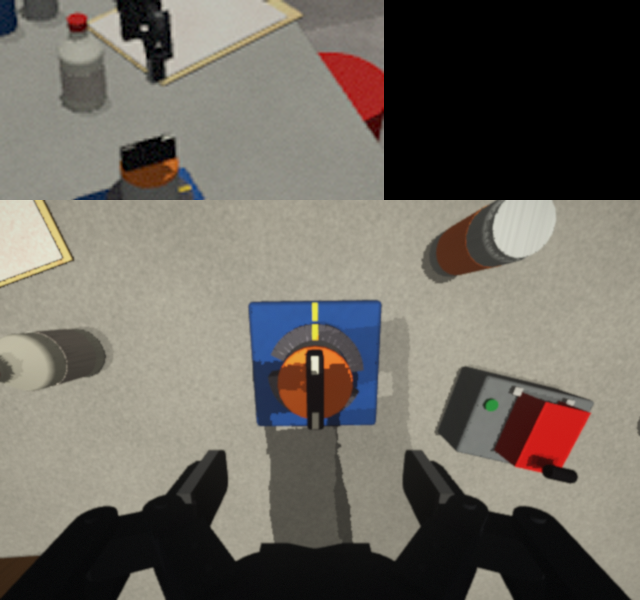

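The handle now lines up with the yellow mark (column 315, rows 310–420 of the lower picture), nothing else disturbed. The guard bar shows at about (560,274) in the wrist frame.

Run:
```python
from h import *
W=np.load("w3.npy",allow_pickle=True).item()
a,b=onz(W,545,265,.144),onz(W,577,278,.144);print(a,b,(a+b)/2)
for k in [(587,207),(526,270)]:print("roof/hinge",onz(W,*k,.116))
for k in [(490,174),(591,202),(457,252)]:print("boxtop",onz(W,*k,.07))
o=r.get_obs();R=np.array(o["tool_rot"]);t=np.array([.484,-.143,.30]);print(R.T@(t-o["eef_pos"]))
```

```text
[ 0.4921512  -0.12534968  0.144     ] [ 0.47861341 -0.16537076  0.144     ] [ 0.4853823  -0.14536022  0.144     ]
roof/hinge [ 0.55324529 -0.17677045  0.116     ]
roof/hinge [ 0.46987008 -0.12934669  0.116     ]
boxtop [ 0.57539471 -0.08656307  0.07      ]
boxtop [ 0.54773183 -0.22443187  0.07      ]
boxtop [ 0.46627921 -0.06700564  0.07      ]
[-0.09990796  0.26869762  0.00678939]
```

carry_out([
  {"ax": 0,"ay": -0.5,"az": 0,"tx": 0,"ty": 0,"tz": 0,"grip": 0},
  {"ax": 0,"ay": 0,"az": 0,"tx": -0.0143,"ty": 0.0385,"tz": 0.001,"grip": 0},
  {"ax": 0,"ay": 0,"az": 0,"tx": -0.0143,"ty": 0.0385,"tz": 0.001,"grip": 0},
  {"ax": 0,"ay": 0,"az": 0,"tx": -0.0143,"ty": 0.0385,"tz": 0.001,"grip": 0},
  {"ax": 0,"ay": 0,"az": 0,"tx": -0.0143,"ty": 0.0385,"tz": 0.001,"grip": 0},
  {"ax": 0,"ay": 0,"az": 0,"tx": -0.0143,"ty": 0.0385,"tz": 0.001,"grip": 0},
  {"ax": 0,"ay": 0,"az": 0,"tx": -0.0143,"ty": 0.0385,"tz": 0.001,"grip": 0},
  {"ax": 0,"ay": 0,"az": 0,"tx": -0.0143,"ty": 0.0385,"tz": 0.001,"grip": 0},
  {"ax": 0,"ay": 0,"az": 7.6,"tx": 0,"ty": 0,"tz": 0,"grip": 0},
  {"ax": 0,"ay": 0,"az": 7.6,"tx": 0,"ty": 0,"tz": 0,"grip": 0},
  {"ax": 0,"ay": 0,"az": 0,"tx": 0,"ty": 0,"tz": 0,"grip": 0},
])

```text
time: 9.85
eef_pos: [0.4835, -0.144, 0.2994]
tool_rot: [[0.98, -0.2, -0.011], [-0.2, -0.98, 0.0], [-0.011, 0.002, -1.0]]
ft_force: [0.4, 0.4, 0.2]
width: 0.996
grip_force: 0.0
```

Run:
```python
from h import *
o=r.get_obs();print(o["time"],o["eef_pos"],np.round(o["qpos"],2),np.degrees(np.arctan2(o["tool_rot"][1][0],o["tool_rot"][0][0])))
W=r.capture("wrist");np.save("w4.npy",{k:W[k] for k in W if k!="image"},allow_pickle=True)
for t in ["guard","guard_bar","switch_box"]:
    for d in r.spot_in(W,t)[:1]: print(t,np.round(d["rect"],1).tolist(),round(d["p"],2),onz(W,*d["rect"][:2],.144))
cv2.imwrite("pics/w4.png",W["image"])
```

```text
9.85 [ 0.48345004 -0.14404238  0.29938193] [-0.36  0.17  1.57 -0.    1.42  1.41] -11.538395063705961
guard [314.6, 151.5, 58.1, 88.0] 0.92 [ 0.51441213 -0.15031017  0.144     ]
guard_bar [312.5, 149.3, 55.4, 86.2] 0.76 [ 0.51681249 -0.14880933  0.144     ]
switch_box [313.9, 144.3, 138.0, 99.2] 0.68 [ 0.52107861 -0.15101818  0.144     ]
```

View pics/w4.png

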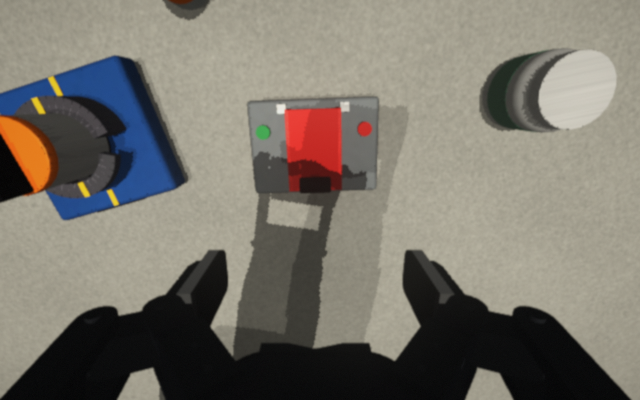

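Run:
```python
from h import *
W=np.load("w4.npy",allow_pickle=True).item()
im=cv2.imread("pics/w4.png").astype(int);m=(im.max(2)<45)[170:195,290:345];ys,xs=np.where(m);print(xs.min()+290,xs.max()+290,ys.min()+170,ys.max()+170)
u=np.array([.98,-.2]);c=(xs.min()+xs.max())/2+290
p=onz(W,c,(ys.min()+ys.max())/2+170,.147);print("bar",p)
C=[onz(W,*k,.07)[:2] for k in((249,102),(378,97),(376,187),(255,192))];print("box",np.round(C,4),np.mean(C,0))
h=[onz(W,*k,.116)[:2] for k in((286,109),(342,109))];print("hood far top",np.round(h,4),"-> bar by hood",np.mean(h,0)-.07*u)
print("hinge pts",[onz(W,*k,.07)[:2] for k in((281,108),(345,106))])
o=r.get_obs();R=np.array(o["tool_rot"]);print((R.T@(p-o["eef_pos"])))
```

```text
300 330 177 192
bar [ 0.48392252 -0.14443326  0.147     ]
box [[ 0.572  -0.0871]
 [ 0.5482 -0.2297]
 [ 0.445  -0.2128]
 [ 0.4687 -0.0663]] [ 0.50847792 -0.14896608]
hood far top [[ 0.5566 -0.1303]
 [ 0.5456 -0.1842]] -> bar by hood [ 0.48249414 -0.1432845 ]
hinge pts [array([ 0.55852146, -0.1207594 ]), array([ 0.54613188, -0.19189113])]
[0.0017266  0.00048617 0.1531641 ]
```

carry_out([
  {"ax": 0,"ay": 0.4,"az": 0,"tx": 0.001,"ty": 0.0005,"tz": 0.04,"grip": 0},
  {"ax": 0,"ay": 0,"az": 0,"tx": 0,"ty": 0,"tz": 0.04,"grip": 0},
  {"ax": 0,"ay": 0,"az": 0,"tx": 0,"ty": 0,"tz": 0.04,"grip": 0},
  {"ax": 0,"ay": 0,"az": 0,"tx": 0,"ty": 0,"tz": 0.028,"grip": 0},
  {"ax": 0,"ay": 0,"az": 0,"tx": 0,"ty": 0,"tz": 0.008,"grip": 0},
  {"ax": 0,"ay": 0,"az": 0,"tx": 0,"ty": 0,"tz": 0,"grip": 0.4},
  {"ax": 0,"ay": 0,"az": 0,"tx": 0,"ty": 0,"tz": 0,"grip": 0.55},
  {"ax": 0,"ay": 0,"az": 0,"tx": 0,"ty": 0,"tz": 0,"grip": 0.8},
  {"ax": 0,"ay": 0,"az": 0,"tx": 0,"ty": 0,"tz": 0,"grip": 1},
  {"ax": 0,"ay": 0,"az": 0,"tx": 0,"ty": 0,"tz": 0,"grip": 1},
])

```text
time: 11.05
eef_pos: [0.4846, -0.1446, 0.1461]
tool_rot: [[0.98, -0.197, 0.0], [-0.197, -0.98, -0.002], [0.001, 0.002, -1.0]]
ft_force: [-3.3, 4.3, 9.7]
width: 0.335
grip_force: 58.7
```

Run:
```python
import numpy as np
a0=np.arctan2(74,-70);q=np.radians([0]);R=np.hypot(70,74)
th=np.r_[0:1.6001:0.1]
x=R*np.cos(a0-th);z=R*np.sin(a0-th)
for t,a,b in zip(th[1:],np.diff(x),np.diff(z)):print(round(t,2),round(a,1),round(-b,1))
```

```text
0.1 7.7 -6.6
0.2 8.4 -5.8
0.3 8.9 -4.9
0.4 9.3 -4.0
0.5 9.7 -3.1
0.6 10.0 -2.1
0.7 10.1 -1.1
0.8 10.2 -0.1
0.9 10.1 0.9
1.0 10.0 1.9
1.1 9.7 2.9
1.2 9.4 3.9
1.3 9.0 4.8
1.4 8.4 5.7
1.5 7.8 6.5
1.6 7.1 7.2
```

carry_out([
  {"ax": 0,"ay": 0,"az": 0,"tx": 0.0077,"ty": 0,"tz": -0.0066,"grip": 1},
  {"ax": 0,"ay": 0,"az": 0,"tx": 0.0084,"ty": 0,"tz": -0.0058,"grip": 1},
  {"ax": 0,"ay": 0,"az": 0,"tx": 0.0089,"ty": 0,"tz": -0.0049,"grip": 1},
])

```text
time: 11.35
eef_pos: [0.5083, -0.1488, 0.162]
tool_rot: [[0.98, -0.197, -0.004], [-0.197, -0.98, -0.0], [-0.004, 0.001, -1.0]]
ft_force: [-1.1, 7.6, -5.4]
width: 0.337
grip_force: 59.8
```

carry_out([
  {"ax": 0,"ay": 0,"az": 0,"tx": 0.0093,"ty": 0,"tz": -0.004,"grip": 1},
  {"ax": 0,"ay": 0,"az": 0,"tx": 0.0097,"ty": 0,"tz": -0.0031,"grip": 1},
  {"ax": 0,"ay": 0,"az": 0,"tx": 0.01,"ty": 0,"tz": -0.0021,"grip": 1},
  {"ax": 0,"ay": 0,"az": 0,"tx": 0.0101,"ty": 0,"tz": -0.0011,"grip": 1},
  {"ax": 0,"ay": 0,"az": 0,"tx": 0.0102,"ty": 0,"tz": 0,"grip": 1},
  {"ax": 0,"ay": 0,"az": 0,"tx": 0.0101,"ty": 0,"tz": 0.0009,"grip": 1},
])

```text
time: 11.95
eef_pos: [0.5672, -0.1592, 0.1715]
tool_rot: [[0.981, -0.196, -0.003], [-0.196, -0.981, 0.002], [-0.003, -0.001, -1.0]]
ft_force: [-0.7, 18.1, 1.8]
width: 0.339
grip_force: 59.0
```

carry_out([
  {"ax": 0,"ay": 0,"az": -0.5,"tx": 0.01,"ty": -0.001,"tz": 0.0019,"grip": 1},
  {"ax": 0,"ay": 0,"az": -0.5,"tx": 0.0097,"ty": -0.001,"tz": 0.0029,"grip": 1},
  {"ax": 0,"ay": 0,"az": 0,"tx": 0.0094,"ty": -0.0003,"tz": 0.0039,"grip": 1},
  {"ax": 0,"ay": 0,"az": 0,"tx": 0.009,"ty": -0.0003,"tz": 0.0048,"grip": 1},
])

```text
time: 12.35
eef_pos: [0.6056, -0.1652, 0.1588]
tool_rot: [[0.984, -0.179, -0.0], [-0.179, -0.984, -0.001], [-0.0, 0.001, -1.0]]
ft_force: [-0.7, 5.9, 3.8]
width: 0.331
grip_force: 58.7
```

carry_out([
  {"ax": 0,"ay": 0,"az": 0,"tx": 0.0084,"ty": -0.0003,"tz": 0.0057,"grip": 1},
  {"ax": 0,"ay": 0,"az": 0,"tx": 0.0078,"ty": -0.0002,"tz": 0.0065,"grip": 1},
  {"ax": 0,"ay": 0,"az": 0,"tx": 0.0071,"ty": -0.0002,"tz": 0.0072,"grip": 1},
  {"ax": 0,"ay": 0,"az": 0,"tx": 0.0063,"ty": 0,"tz": 0.0078,"grip": 1},
  {"ax": 0,"ay": 0,"az": 0,"tx": 0,"ty": 0,"tz": 0,"grip": 1},
])

```text
time: 12.85
eef_pos: [0.6356, -0.1703, 0.1317]
tool_rot: [[0.984, -0.18, 0.002], [-0.18, -0.984, -0.002], [0.002, 0.002, -1.0]]
ft_force: [4.5, 4.2, 6.8]
width: 0.33
grip_force: 68.5
```

carry_out([
  {"ax": 0,"ay": 0,"az": 0,"tx": 0,"ty": 0,"tz": 0,"grip": 0.5},
  {"ax": 0,"ay": 0,"az": 0,"tx": 0,"ty": 0,"tz": 0,"grip": 0.3},
  {"ax": 0,"ay": 0,"az": 0,"tx": 0,"ty": 0,"tz": 0,"grip": 0.2},
  {"ax": 0,"ay": 0,"az": 0,"tx": 0,"ty": 0,"tz": -0.03,"grip": 0.2},
  {"ax": 0,"ay": 0,"az": 0,"tx": 0,"ty": 0,"tz": -0.04,"grip": 0.2},
  {"ax": 0,"ay": 0,"az": 0,"tx": 0,"ty": 0,"tz": -0.04,"grip": 0.2},
  {"ax": 0,"ay": 0,"az": 0,"tx": -0.04,"ty": 0.0005,"tz": -0.02,"grip": 0.5},
  {"ax": 0,"ay": 0,"az": 0,"tx": -0.045,"ty": 0.0005,"tz": 0,"grip": 1},
  {"ax": 0,"ay": 0,"az": 0,"tx": -0.045,"ty": 0.0005,"tz": 0,"grip": 1},
  {"ax": 0,"ay": 0,"az": 0,"tx": -0.045,"ty": 0.0005,"tz": 0,"grip": 1},
  {"ax": 0,"ay": 0,"az": 0,"tx": 0,"ty": 0,"tz": 0,"grip": 1},
])

```text
time: 13.95
eef_pos: [0.4577, -0.14, 0.2607]
tool_rot: [[0.984, -0.181, -0.003], [-0.181, -0.984, -0.002], [-0.003, 0.002, -1.0]]
ft_force: [0.9, -0.5, -0.8]
width: -0.001
grip_force: 0.0
```

Run:
```python
from h import *
o=r.get_obs();print(o["time"],o["eef_pos"],o["width"],np.degrees(np.arctan2(o["tool_rot"][1][0],o["tool_rot"][0][0])))
W=r.capture("wrist");np.save("w5.npy",{k:W[k] for k in W if k!="image"},allow_pickle=True)
S=r.capture("side")
for t in ["toggle_tip","guard_bar"]:
    for d in r.spot_in(W,t)[:1]: print(t,np.round(d["rect"],1).tolist(),round(d["p"],2),onz(W,*d["rect"][:2],.098))
a=cv2.resize(S["image"][220:310,270:390],None,fx=2,fy=2,interpolation=2)
cv2.imwrite("pics/w5.png",np.vstack([cv2.copyMakeBorder(a,0,0,0,640-a.shape[1],0),W["image"]]))
```

```text
13.95 [ 0.45770272 -0.13996169  0.26074086] -0.0012072733729527455 -10.408128742592066
toggle_tip [313.9, 146.7, 15.9, 29.7] 0.63 [ 0.49351087 -0.14590142  0.098     ]
guard_bar [311.8, 39.8, 79.7, 78.4] 0.76 [ 0.5840739  -0.16087084  0.098     ]
```

View pics/w5.png

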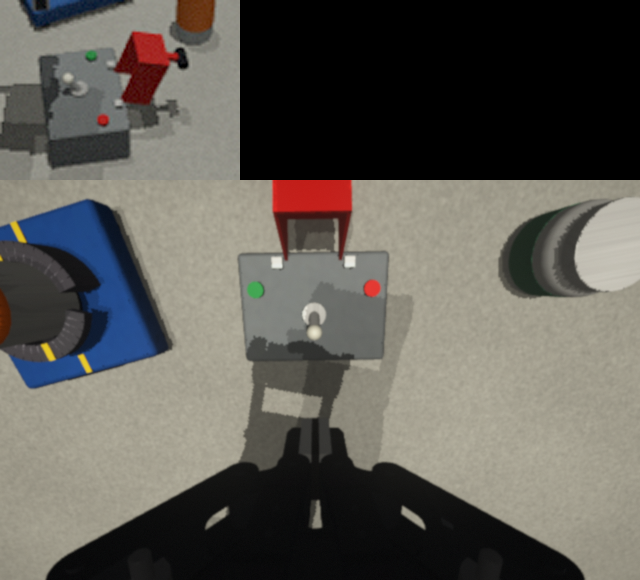

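carry_out([
  {"ax": 0,"ay": 0,"az": 0,"tx": 0,"ty": 0,"tz": 0.045,"grip": 1},
  {"ax": 0,"ay": 0,"az": 0,"tx": 0,"ty": 0,"tz": 0.045,"grip": 1},
  {"ax": 0,"ay": 0,"az": 0,"tx": 0,"ty": 0,"tz": 0.045,"grip": 1},
  {"ax": 0,"ay": 0,"az": 0,"tx": 0,"ty": 0,"tz": 0.023,"grip": 1},
  {"ax": 0,"ay": 0,"az": 0,"tx": 0.01,"ty": 0,"tz": 0,"grip": 1},
  {"ax": 0,"ay": 0,"az": 0,"tx": 0.008,"ty": 0,"tz": 0,"grip": 1},
  {"ax": 0,"ay": 0,"az": 0,"tx": 0.007,"ty": 0,"tz": 0,"grip": 1},
  {"ax": 0,"ay": 0,"az": 0,"tx": 0.007,"ty": 0,"tz": 0,"grip": 1},
  {"ax": 0,"ay": 0,"az": 0,"tx": 0.006,"ty": 0,"tz": 0,"grip": 1},
])

```text
time: 15.05
eef_pos: [0.4984, -0.1478, 0.1031]
tool_rot: [[0.984, -0.18, -0.005], [-0.18, -0.984, -0.001], [-0.005, 0.002, -1.0]]
ft_force: [-37.8, 6.9, 19.7]
width: 0.001
grip_force: 21.4
```

carry_out([
  {"ax": 0,"ay": 0,"az": 0,"tx": -0.006,"ty": 0,"tz": 0,"grip": 1},
  {"ax": 0,"ay": 0,"az": 0,"tx": -0.015,"ty": 0,"tz": 0,"grip": 1},
  {"ax": 0,"ay": 0,"az": 0,"tx": -0.02,"ty": 0,"tz": -0.02,"grip": 1},
  {"ax": 0,"ay": 0,"az": 0,"tx": 0,"ty": 0,"tz": -0.045,"grip": 1},
  {"ax": 0,"ay": 0,"az": 0,"tx": 0,"ty": 0,"tz": -0.045,"grip": 1},
  {"ax": 0,"ay": 0,"az": 0,"tx": 0,"ty": 0,"tz": -0.045,"grip": 1},
  {"ax": 0,"ay": 0,"az": 0,"tx": 0,"ty": 0,"tz": 0,"grip": 1},
])

```text
time: 15.75
eef_pos: [0.4608, -0.141, 0.2642]
tool_rot: [[0.984, -0.18, 0.009], [-0.18, -0.984, -0.006], [0.01, 0.004, -1.0]]
ft_force: [0.3, -0.3, -0.7]
width: -0.001
grip_force: 0.0
```

Run:
```python
from h import *
o=r.get_obs();print(o["time"],o["eef_pos"],o["width"],o["ft_force"])
W=r.capture("wrist");np.save("w6.npy",{k:W[k] for k in W if k!="image"},allow_pickle=True)
S=r.capture("side")
a=cv2.resize(S["image"][220:310,270:390],None,fx=2,fy=2,interpolation=2)
cv2.imwrite("pics/w6.png",np.vstack([cv2.copyMakeBorder(a,0,0,0,640-a.shape[1],0),W["image"]]))
u=np.array([.984,-.18]);c=np.array([.5086,-.149])
for x,z in((-.02,.098),(.01,.098)):print(proj(W,np.r_[c+x*u,z]))
```

```text
15.75 [ 0.46075609 -0.14100278  0.2642465 ] -0.0011080478208084232 [ 0.33930675 -0.26107075 -0.68091591]
[313.41715357 156.36077646]
[313.33883353 124.75311417]
```

View pics/w6.png

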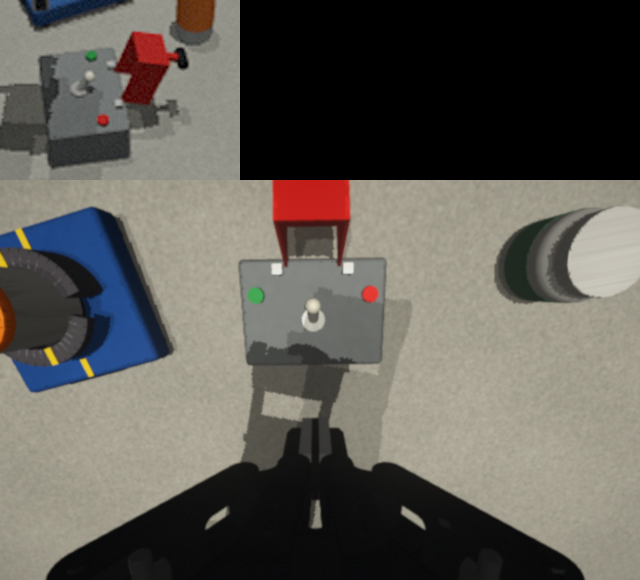

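carry_out([
  {"ax": 0,"ay": 0,"az": 0,"tx": 0.047,"ty": -0.0005,"tz": 0,"grip": 0.5},
  {"ax": 0,"ay": 0,"az": 0,"tx": 0.047,"ty": -0.0005,"tz": 0,"grip": 0.2},
  {"ax": 0,"ay": 0,"az": 0,"tx": 0.047,"ty": -0.0005,"tz": 0,"grip": 0.2},
  {"ax": 0,"ay": 0,"az": 0,"tx": 0.047,"ty": -0.0005,"tz": 0,"grip": 0.2},
  {"ax": 0,"ay": 0,"az": 0,"tx": 0,"ty": 0,"tz": 0,"grip": 0.2},
  {"ax": 0,"ay": 0,"az": 0,"tx": 0,"ty": 0,"tz": 0,"grip": 0.2},
])

```text
time: 16.45
eef_pos: [0.6441, -0.1721, 0.2545]
tool_rot: [[0.984, -0.18, -0.006], [-0.18, -0.984, -0.001], [-0.005, 0.002, -1.0]]
ft_force: [-0.9, -0.2, -0.3]
width: 0.801
grip_force: 0.0
```

Run:
```python
from h import *
o=r.get_obs();R=np.array(o["tool_rot"]);t=np.r_[np.array([.5086,-.149])+.140*np.array([.984,-.18])+.0015*np.array([.18,.984]),.114]
print(o["eef_pos"],R[:,2],R.T@(t-o["eef_pos"]),o["width"])
W=r.capture("wrist")
im=W["image"];q=proj(W,np.r_[np.array([.5086,-.149])+.138*np.array([.984,-.18]),.112]);print(q)
x,y=map(int,q);s=im[max(0,y-50):y+50,x-80:x+80];m=(s.max(2)<45);ys,xs=np.where(m);print(np.median(xs)+x-80,np.median(ys)+max(0,y-50),len(xs))
cv2.imwrite("pics/w7.png",im)
```

```text
[ 0.64410766 -0.17210917  0.25446169] [-5.54190695e-03 -7.81297424e-04 -9.99984338e-01] [ 3.33774565e-03 -9.68106291e-05  1.40445997e-01] 0.8006653342934782
[316.50401303 188.15479543]
314.0 189.0 495
```

View pics/w7.png

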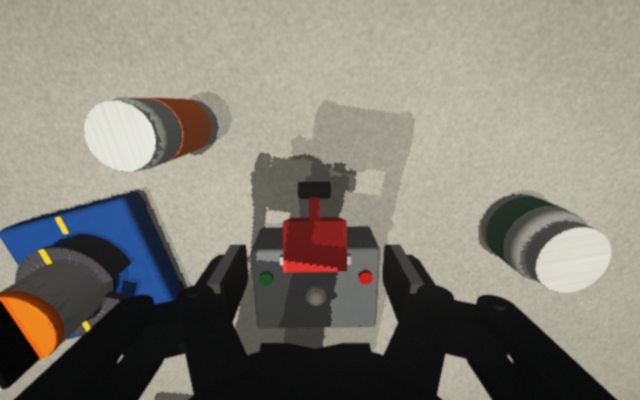

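The bar is at (314,189), within 2 px of the prediction (316.5,188); the can and tin are well clear. Descend and grip it.

carry_out([
  {"ax": 0,"ay": 0,"az": 0,"tx": 0.003,"ty": 0,"tz": 0.045,"grip": 0.2},
  {"ax": 0,"ay": 0,"az": 0,"tx": 0,"ty": 0,"tz": 0.045,"grip": 0.2},
  {"ax": 0,"ay": 0,"az": 0,"tx": 0,"ty": 0,"tz": 0.035,"grip": 0.2},
  {"ax": 0,"ay": 0,"az": 0,"tx": 0,"ty": 0,"tz": 0.015,"grip": 0.2},
  {"ax": 0,"ay": 0,"az": 0,"tx": 0,"ty": 0,"tz": 0,"grip": 0.4},
  {"ax": 0,"ay": 0,"az": 0,"tx": 0,"ty": 0,"tz": 0,"grip": 0.55},
  {"ax": 0,"ay": 0,"az": 0,"tx": 0,"ty": 0,"tz": 0,"grip": 0.8},
  {"ax": 0,"ay": 0,"az": 0,"tx": 0,"ty": 0,"tz": 0,"grip": 1},
  {"ax": 0,"ay": 0,"az": 0,"tx": 0,"ty": 0,"tz": 0,"grip": 1},
])

```text
time: 17.4
eef_pos: [0.6478, -0.1723, 0.1206]
tool_rot: [[0.984, -0.179, 0.002], [-0.179, -0.984, -0.002], [0.002, 0.002, -1.0]]
ft_force: [-1.8, 5.8, 7.0]
width: 0.335
grip_force: 58.8
```

```bash
python3 -c "
import numpy as np
a0=np.arctan2(74,-70);R=np.hypot(70,74);th=np.r_[1.9,1.8:-0.01:-0.12]
x=R*np.cos(a0-th);z=R*np.sin(a0-th)
for t,a,b in zip(th[1:],np.diff(x),np.diff(z)):print(round(t,2),round(a,1),round(-b,1))"
```

```text
1.8 -4.7 -9.0
1.68 -6.8 -10.2
1.56 -7.9 -9.3
1.44 -9.0 -8.3
1.32 -9.9 -7.1
1.2 -10.7 -5.9
1.08 -11.3 -4.6
0.96 -11.8 -3.2
0.84 -12.1 -1.7
0.72 -12.2 -0.3
0.6 -12.2 1.2
0.48 -11.9 2.6
0.36 -11.5 4.0
0.24 -11.0 5.4
0.12 -10.2 6.7
0.0 -9.4 7.8
```

carry_out([
  {"ax": 0,"ay": 0,"az": 0,"tx": -0.0047,"ty": 0,"tz": -0.009,"grip": 1},
  {"ax": 0,"ay": 0,"az": 0,"tx": -0.0068,"ty": 0,"tz": -0.0102,"grip": 1},
  {"ax": 0,"ay": 0,"az": 0,"tx": -0.0079,"ty": 0,"tz": -0.0093,"grip": 1},
])

```text
time: 17.7
eef_pos: [0.6277, -0.1688, 0.1474]
tool_rot: [[0.984, -0.18, -0.0], [-0.18, -0.984, -0.002], [-0.0, 0.002, -1.0]]
ft_force: [0.7, 4.4, -6.4]
width: 0.329
grip_force: 59.6
```

carry_out([
  {"ax": 0,"ay": 0,"az": 0,"tx": -0.009,"ty": 0,"tz": -0.0083,"grip": 1},
  {"ax": 0,"ay": 0,"az": 0,"tx": -0.0099,"ty": 0,"tz": -0.0071,"grip": 1},
  {"ax": 0,"ay": 0,"az": 0,"tx": -0.0107,"ty": 0,"tz": -0.0059,"grip": 1},
  {"ax": 0,"ay": 0,"az": 0,"tx": -0.0113,"ty": 0,"tz": -0.0046,"grip": 1},
  {"ax": 0,"ay": 0,"az": 0,"tx": -0.0118,"ty": 0,"tz": -0.0032,"grip": 1},
  {"ax": 0,"ay": 0,"az": 0,"tx": -0.0121,"ty": 0,"tz": -0.0017,"grip": 1},
])

```text
time: 18.3
eef_pos: [0.5639, -0.1578, 0.1785]
tool_rot: [[0.984, -0.18, 0.001], [-0.18, -0.984, -0.003], [0.002, 0.003, -1.0]]
ft_force: [3.6, 0.4, -3.8]
width: 0.325
grip_force: 59.3
```

carry_out([
  {"ax": 0,"ay": 0,"az": 0,"tx": -0.0122,"ty": 0,"tz": 0,"grip": 1},
  {"ax": 0,"ay": 0,"az": 0,"tx": -0.0122,"ty": 0,"tz": 0.0012,"grip": 1},
  {"ax": 0,"ay": 0,"az": 0,"tx": -0.0119,"ty": 0,"tz": 0.0026,"grip": 1},
  {"ax": 0,"ay": 0,"az": 0,"tx": -0.0115,"ty": 0,"tz": 0.004,"grip": 1},
  {"ax": 0,"ay": 0,"az": 0,"tx": -0.011,"ty": 0,"tz": 0.0054,"grip": 1},
])

```text
time: 18.8
eef_pos: [0.5071, -0.148, 0.1685]
tool_rot: [[0.984, -0.18, 0.006], [-0.18, -0.984, -0.006], [0.007, 0.004, -1.0]]
ft_force: [-6.7, 4.6, 28.9]
width: 0.314
grip_force: 57.1
```

carry_out([
  {"ax": 0,"ay": 0,"az": 0,"tx": -0.006,"ty": 0,"tz": 0,"grip": 1},
  {"ax": 0,"ay": 0,"az": 0,"tx": 0,"ty": 0,"tz": 0,"grip": 1},
])

```text
time: 19.0
eef_pos: [0.4998, -0.1467, 0.165]
tool_rot: [[0.984, -0.18, -0.0], [-0.18, -0.984, -0.004], [0.001, 0.004, -1.0]]
ft_force: [-1.2, -3.1, 5.7]
width: 0.311
grip_force: 61.1
```

carry_out([
  {"ax": 0,"ay": 0,"az": 0,"tx": -0.0065,"ty": 0,"tz": 0.0045,"grip": 1},
  {"ax": 0,"ay": 0,"az": 0,"tx": -0.005,"ty": 0,"tz": 0.004,"grip": 1},
  {"ax": 0,"ay": 0,"az": 0,"tx": 0,"ty": 0,"tz": 0,"grip": 1},
])

```text
time: 19.3
eef_pos: [0.4889, -0.1447, 0.1572]
tool_rot: [[0.984, -0.181, -0.0], [-0.181, -0.984, -0.004], [0.001, 0.004, -1.0]]
ft_force: [-8.8, -3.3, 17.4]
width: 0.314
grip_force: 70.7
```

carry_out([
  {"ax": 0,"ay": 0,"az": 0,"tx": 0,"ty": 0,"tz": 0,"grip": 0.5},
  {"ax": 0,"ay": 0,"az": 0,"tx": 0,"ty": 0,"tz": 0,"grip": 0.2},
  {"ax": 0,"ay": 0,"az": 0,"tx": 0,"ty": 0,"tz": 0,"grip": 0.1},
  {"ax": 0,"ay": 0,"az": 0,"tx": 0,"ty": 0,"tz": -0.03,"grip": 0.1},
  {"ax": 0,"ay": 0,"az": 0,"tx": 0,"ty": 0,"tz": -0.04,"grip": 0.1},
  {"ax": 0,"ay": 0,"az": 0,"tx": 0,"ty": 0,"tz": -0.04,"grip": 0.1},
  {"ax": 0,"ay": 0,"az": 0,"tx": -0.03,"ty": 0,"tz": -0.03,"grip": 0.1},
  {"ax": 0,"ay": 0,"az": 0,"tx": 0,"ty": 0,"tz": 0,"grip": 0.1},
])

```text
time: 20.1
eef_pos: [0.4591, -0.1383, 0.2994]
tool_rot: [[0.984, -0.18, 0.004], [-0.18, -0.984, -0.004], [0.005, 0.003, -1.0]]
ft_force: [-0.4, 0.3, -0.3]
width: 0.902
grip_force: 0.0
```

Run:
```python
from h import *
o=r.get_obs();print(o["time"],o["eef_pos"],o["ft_force"])
W=r.capture("wrist");S=r.capture("side");A=r.capture("scene")
u=np.array([.984,-.18]);c=np.array([.5086,-.149])
print("bar shut pred",[np.round(proj(C,np.r_[c-.025*u,.144]),1) for C in(W,S)],"at .1rad",np.round(proj(W,np.r_[c-.0175*u,.1507]),1), np.round(proj(S,np.r_[c-.0175*u,.1507]),1))
s=cv2.resize(S["image"][150:310,250:390],None,fx=2.3,fy=2.3,interpolation=2);a=cv2.resize(A["image"][140:280,270:400],None,fx=2.3,fy=2.3,interpolation=2)
top=np.zeros((368,640,3),np.uint8);top[:s.shape[0],:s.shape[1]]=s[:368];w=min(a.shape[1],640-s.shape[1]);top[:a.shape[0],s.shape[1]:s.shape[1]+w]=a[:,:w]
w=W["image"][60:290];cv2.imwrite("pics/w8.png",np.vstack([top,w]))
```

```text
20.1 [ 0.45905999 -0.13826393  0.29939859] [-0.38960745  0.27724946 -0.26974459]
bar shut pred [array([316.1, 160.3]), array([300.9, 248.2])] at .1rad [316.2 153.4] [303.6 246.3]
```

View pics/w8.png

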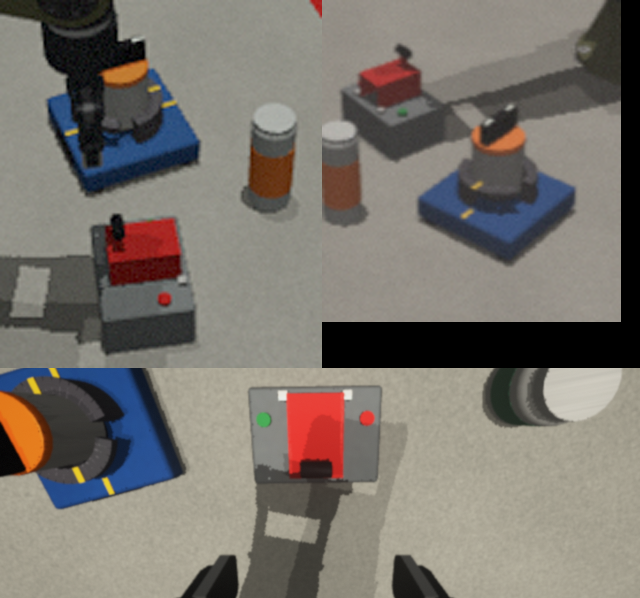

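The bar sits at wrist pixel (316,160), the predicted shut position. The pot handle still lines up with the marks, and the bystanders stand where they were. Handing in.

```bash
python3 -c "
from bench import r
print(r.sign_off())"
```

```text
the job is handed in; nothing more can be done
None
```

I handed the job in at about 20 s: the pot handle lines up with the yellow marks, the toggle is on, the guard is shut and the bystanders stand clear; I judged the pot's height in its notch only from the spring force, and sign-off gave no verdict.

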